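# Weed out the worn steady arm

### The arm

A 6-joint arm with a two-finger parallel gripper is mounted at the origin on the work surface. World frame = base frame: x ahead of the robot, y to its left, z up, the work surface at z = 0. Lengths are in m, angles in rad, forces in N, time in s.
With the tool pointing down it reaches from about 0.2 to 0.875 m from the base axis. Payload 3.4 kg.
Tool frame: the origin (TCP) lies on the centre line of the jaws, within the pads' length; the fingertips stand 22 mm ahead of it and the grasp point (between the pads) lies 3 mm ahead of it (finger_overhang is the distance from the TCP to the fingertips, in m); z points along the fingers, y is the line along which they close (so a half turn about z gives the same grasp; the last joint's range is limited). The gripper opens to 94 mm and grips with 3 to 60 N. Pads are 16 mm wide; open, the fingers measure 119 mm over their backs; the gripper's body (75 mm by 177 mm) begins 78 mm behind the grasp point.
Start: joints at [1.041, 0.276, 1.505, -0, 1.361, -0.121], TCP at [0.229, 0.528, 0.227] pointing down, gripper open.
Joint ranges: [-2.89, 2.89], [-0.75, 2.08], [0.22, 2.7], [-1.18, 4.32], [0.11, 2.71], [-2.7, 2.7]. Speed limits (rad/s): [2.57, 2.57, 3.14, 3.14, 3.14, 3.14].

### API

Orientations are given as a rotation vector (axis times angle).
In Python, from workcell import * gives the robot as it stands. Calls block until the motion is done:
- move_ptp(position, orientation): joint-space move of the TCP to a pose.
- movel(position, max_speed=0.15, rotation=None, stop_force=None): straight line of the TCP; rotation=None keeps the orientation; max_speed is the mean speed in m/s. With stop_force (N) it stops when the force on the tool has changed by that much, and returns True; else False.
- movej(angles): joint-space move.
- open_jaws() and grasp(grasp_force=None): open the fingers fully, or close them until they stop; grasp_force is the grip in N (None keeps the last).
- wait(seconds).
- ik(position, orientation): joint angles nearest the present ones, or None.
- capture(name): name is "scene" or "top"; returns a dict with "pixels" (384x512x3 uint8, red, green, blue), "vertical_fov" (degrees; the focal length in pixels is half the picture's height over the tangent of half this angle, whatever the lens; pixels are square), "cx", "cy" (the principal point, pixels), "dist_coeffs" ([k1, k2, p1, p2, k3] as OpenCV has them; the pictures are not rectified), "view" (4x4, takes a point from world to camera coordinates). Camera axes: x right, y up, looking along -z (the intrinsics and any distortion apply to the point x, -y, -z); pixel columns grow to the right and rows downward; lengths in m; the calibration is good to about 2 mm. A picture is of the moment at which its call begins. There is no depth.
A pose or a line that the arm cannot do raises PlanningError and nothing moves.
- finish_job(): hands the job in; it is judged then, once.
Trained networks look in a picture, given as the dict that the camera call returned (one of the last four; its "shot" number tells which), for a name from the list of things; names that differ only in an ending like _2 or _b are one class to them, and where a whole thing is asked for, a point or a joint stands for the part that bears it (a point fixed in the world has none). Each returns a list of dicts, best first, with "conf" (0 to 1); they miss things now and then, are a little off and sometimes report something else, mostly with a low value. They report only what shows in the picture. A call takes as long as a camera call. They do not tell look-alikes from the thing itself.
- search_frame(picture, query): "extent" ([left, top, right, bottom] in pixels, round what is visible of it).
Readings, each from a call of its own:
- read_time(): time.
- read_joints(): joint angles.
- read_joint_velocities(): joint speeds.
- read_joint_torque(): joint torques, N m.
- read_position(): TCP position.
- read_tcp_rot(): TCP orientation.
- read_contact_force(): force on the tool from outside, world axes, zero at the start.
- read_ft_torque(): the same for the moment, N m.
- read_finger_gap(): finger opening in m.
- read_gripper_force(): force on a finger pad.
Only numpy, scipy, OpenCV 4.12 (cv2) and the standard library are available. Lean on these libraries where they do the work, as an engineer would, in place of code of your own. Each camera call takes 0.05 s, during which the arm holds its last target. There are 200 camera calls.

### The job

One of the three roller steady arms has a worn pivot: find it by gently rocking the rollers from side to side in their holders, without forcing any arm hard against its stop (20 N at most). Swing the loose arm fully over counter-clockwise and then fully over clockwise (seen from above), leave it lying over clockwise as the mark of a reject, then lift that unit out and set it upright, wholly inside the reject tray, with its arm still lying over. Leave the two sound units seated in their holders and do not disturb the other things on the bench.

Things in the scene. Friction and masses are not known exactly. Their poses are not given: they have to be found in the camera images.
- housing_a (a point): One of three steady arm units that look alike: grey metal housing 64 mm long (its x), 44 wide (its y), 50 tall; unit about 0.65 kg. This point: centre of the housing, 25 mm above its underside; z up. The roller arm leaves the -x face. Carry it pinched across the 44 mm width, near the top. It has 0.5 mm play in its holder and lifts straight out.
- roller_a (a point): Centre of the white roller at the free end of this unit's steel arm: a disc lying flat, 34 mm across, 18 mm thick, 31 mm clear of the table; it does not spin. The arm is a bar 16 mm wide; it swings level about a vertical pivot in the housing, 18 mm from the housing's centre towards its -x; roller centre 80 mm from the pivot.
- rollarm_a (a joint): Angle of this arm about its pivot, rad: 0 straight out, positive counter-clockwise from above (roller to housing's -y). Friction: about 1 N at the roller moves it and it stays where left, until it meets an inner stop. Sound arms stop at about 0.04 to 0.07 either way (springily: 0.12 at 20 N), the one worn arm at about 0.23. All start near 0; any may be the worn one.
- holder_a: Fixed plywood holder, board 154 x 66 x 6 mm (from 42 mm on the -x side of its origin to 112 mm on the +x side), with a 12 mm high lip round the housing's foot: lip top 18 mm above the table. Origin on the table under the housing's centre; the housing stands on the 6 mm board, arm towards the holder's -x.
- housing_b (a point): One of three steady arm units that look alike: grey metal housing 64 mm long (its x), 44 wide (its y), 50 tall; unit about 0.65 kg. This point: centre of the housing, 25 mm above its underside; z up. The roller arm leaves the -x face. Carry it pinched across the 44 mm width, near the top. It has 0.5 mm play in its holder and lifts straight out.
- roller_b (a point): Centre of the white roller at the free end of this unit's steel arm: a disc lying flat, 34 mm across, 18 mm thick, 31 mm clear of the table; it does not spin. The arm is a bar 16 mm wide; it swings level about a vertical pivot in the housing, 18 mm from the housing's centre towards its -x; roller centre 80 mm from the pivot.
- rollarm_b (a joint): Angle of this arm about its pivot, rad: 0 straight out, positive counter-clockwise from above (roller to housing's -y). Friction: about 1 N at the roller moves it and it stays where left, until it meets an inner stop. Sound arms stop at about 0.04 to 0.07 either way (springily: 0.12 at 20 N), the one worn arm at about 0.23. All start near 0; any may be the worn one.
- holder_b: Fixed plywood holder, board 154 x 66 x 6 mm (from 42 mm on the -x side of its origin to 112 mm on the +x side), with a 12 mm high lip round the housing's foot: lip top 18 mm above the table. Origin on the table under the housing's centre; the housing stands on the 6 mm board, arm towards the holder's -x.
- housing_c (a point): One of three steady arm units that look alike: grey metal housing 64 mm long (its x), 44 wide (its y), 50 tall; unit about 0.65 kg. This point: centre of the housing, 25 mm above its underside; z up. The roller arm leaves the -x face. Carry it pinched across the 44 mm width, near the top. It has 0.5 mm play in its holder and lifts straight out.
- roller_c (a point): Centre of the white roller at the free end of this unit's steel arm: a disc lying flat, 34 mm across, 18 mm thick, 31 mm clear of the table; it does not spin. The arm is a bar 16 mm wide; it swings level about a vertical pivot in the housing, 18 mm from the housing's centre towards its -x; roller centre 80 mm from the pivot.
- rollarm_c (a joint): Angle of this arm about its pivot, rad: 0 straight out, positive counter-clockwise from above (roller to housing's -y). Friction: about 1 N at the roller moves it and it stays where left, until it meets an inner stop. Sound arms stop at about 0.04 to 0.07 either way (springily: 0.12 at 20 N), the one worn arm at about 0.23. All start near 0; any may be the worn one.
- holder_c: Fixed plywood holder, board 154 x 66 x 6 mm (from 42 mm on the -x side of its origin to 112 mm on the +x side), with a 12 mm high lip round the housing's foot: lip top 18 mm above the table. Origin on the table under the housing's centre; the housing stands on the 6 mm board, arm towards the holder's -x.
- tray: Fixed grey plastic reject tray, open at the top, outside 200 mm (its x) x 130 mm (its y) x 24 mm tall, walls and floor 5 mm thick. Origin: centre of its underside, on the table.
- spare_roller: Bystander: loose white roller, 34 mm across, 18 mm thick, lying on the back of a holder's board. Origin under its centre.
- cone_centre: Bystander: loose steel cone centre, 32 mm wide, 42 mm tall, standing on the back of a holder's board. Origin under its centre.
- bowl: Bystander: small turned wooden bowl, 90 mm across, 45 mm tall. Origin under its centre.
- goblet: Bystander: turned wooden goblet, 56 mm wide, 100 mm tall. Origin under its centre.
- sanding_block: Bystander: cork sanding block, 55 x 90 x 35 mm. Origin under its centre.
- chuck_key: Bystander: steel T-handled chuck key lying flat, 125 mm long (its x), handle 70 mm wide, 10 mm thick. Origin under its middle.
Not all that is in view belongs to the job. Leave any orange look-alike of the part that bears housing_b alone.

How it is judged:
By the outcome, as a careful person would: the job done as asked, in the order asked, and still so for the second after the job is handed in, with the robot touching nothing.
It also fails if it takes over 72 s, if anything falls off the work surface, if the arm or the gripper's body presses on something with over 40 N, if the wrist force passes 120 N, or if a joint passes its speed limit or range.

## Working session

There is one attempt and no reset: what is moved stays moved. The work goes in short steps, each a Python script; the robot and the scene stay as the last script left them, time stands still between calls to the robot, and variables do not carry over. Pictures are saved under pics/ and viewed, at most 10 in all, crops included, and the job is handed in when it is done.

```bash
mkdir -p pics; ls
python3 - <<'E'
from workcell import *
import cv2
for n in ("scene","top"):
    p=capture(n); cv2.imwrite(f"pics/{n}0.png",p["pixels"][:,:,::-1])
    print(n,p["vertical_fov"],p["cx"],p["cy"],p["dist_coeffs"]);print(p["view"].round(3) if hasattr(p["view"],'round') else p["view"])
    for q in ("housing_a","roller_a","holder_a","tray","spare_roller","cone_centre"):
        print(q,[([round(float(v)) for v in d["extent"]],round(d["conf"],2)) for d in search_frame(p,q)][:6])
print(read_time())
E
```

```text
pics
scene 55.334827102795636 251.58867963384753 191.25802590212794 [0.03171352 0.         0.         0.         0.        ]
[[-0.889  0.457  0.003  0.478]
 [-0.279 -0.549  0.787  0.115]
 [ 0.362  0.699  0.616 -1.065]
 [ 0.     0.     0.     1.   ]]
housing_a [([263, 103, 277, 134], 0.83), ([297, 152, 331, 191], 0.71), ([179, 123, 232, 145], 0.63), ([207, 160, 266, 192], 0.57)]
roller_a [([204, 121, 231, 132], 0.71), ([334, 281, 371, 306], 0.65), ([298, 166, 321, 190], 0.55), ([238, 155, 266, 176], 0.49)]
holder_a [([242, 310, 345, 370], 0.87), ([182, 184, 244, 209], 0.69), ([335, 280, 374, 308], 0.65), ([152, 136, 212, 157], 0.61)]
tray [([213, 201, 326, 276], 0.92)]
spare_roller [([256, 323, 277, 352], 0.73), ([152, 137, 211, 156], 0.29)]
cone_centre [([186, 183, 201, 201], 0.75), ([204, 123, 230, 132], 0.61), ([350, 212, 402, 256], 0.37), ([140, 198, 172, 248], 0.36)]
top 49.13501210922036 257.4272075240711 188.1745661955833 [-0.08430489  0.          0.          0.          0.        ]
[[ 0.026 -0.999 -0.018 -0.002]
 [ 0.984  0.023  0.175 -0.529]
 [-0.174 -0.022  0.984 -1.055]
 [ 0.     0.     0.     1.   ]]
housing_a [([131, 150, 158, 207], 0.9), ([246, 229, 288, 286], 0.85), ([369, 167, 395, 218], 0.75), ([287, 164, 311, 220], 0.58)]
roller_a [([372, 189, 388, 220], 0.85), ([390, 279, 421, 301], 0.8), ([248, 231, 270, 261], 0.77), ([130, 176, 144, 205], 0.74), ([159, 240, 199, 264], 0.56), ([294, 190, 306, 224], 0.53)]
holder_a [([280, 141, 310, 196], 0.97), ([126, 124, 165, 180], 0.9), ([367, 143, 396, 200], 0.84)]
tray [([197, 145, 250, 218], 0.9)]
spare_roller [([144, 128, 159, 145], 0.63), ([325, 232, 352, 281], 0.57)]
cone_centre [([129, 123, 163, 179], 0.65)]
0.7
```

```bash
python3 -c "
import cv2
a=cv2.imread('pics/top0.png');cv2.imwrite('pics/topz.png',cv2.resize(a[105:320,105:435],(800,521),interpolation=cv2.INTER_CUBIC))
a=cv2.imread('pics/scene0.png');cv2.imwrite('pics/scz.png',cv2.resize(a,(800,600),interpolation=cv2.INTER_CUBIC))"
```

```text
(no output)
```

View pics/topz.png

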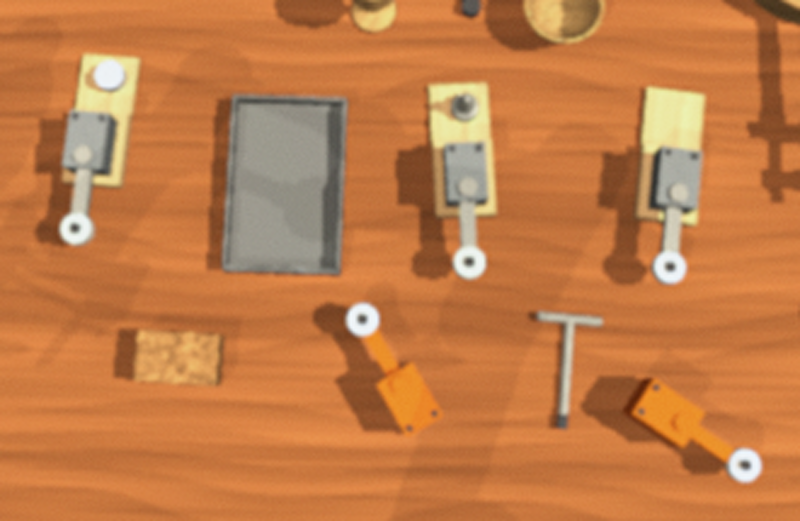

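View pics/scz.png

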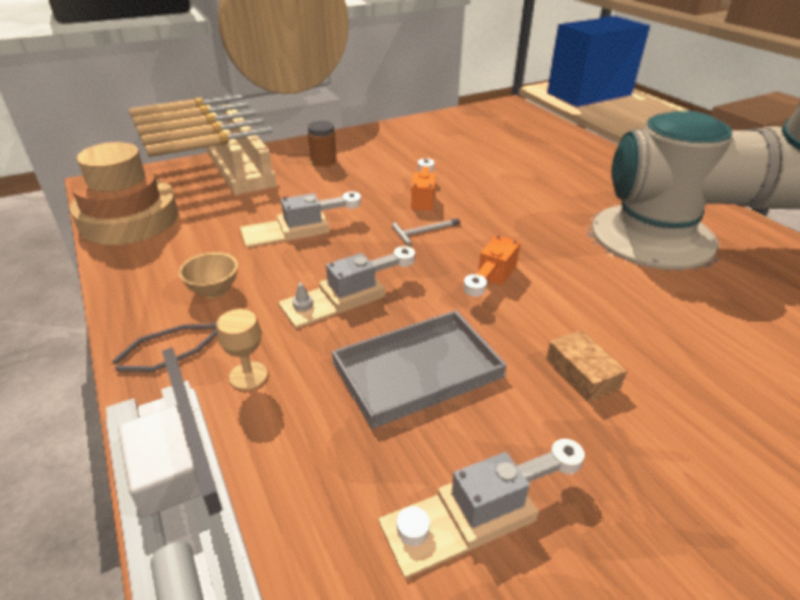

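The top picture shows the three grey units at zoom pixels (85,140), (466,172) and (677,180), with rollers at (75,228), (469,262) and (669,267). The tray is at (285,185), and the two orange units are look-alikes I will leave alone. I'll fit poses from the corners and overlay them to check.

```bash
cat > h.py <<'E'
import numpy as np, cv2, json
from scipy.optimize import least_squares
def cam(p):
    f=p["pixels"].shape[0]/2/np.tan(np.radians(p["vertical_fov"])/2)
    K=np.array([[f,0,p["cx"]],[0,f,p["cy"]],[0,0,1.]]); V=np.diag([1,-1,-1,1.])@np.array(p["view"])
    return K,np.array(p["dist_coeffs"],float),V
def proj(p,P):
    K,d,V=cam(p); return cv2.projectPoints(np.atleast_2d(P).astype(float),cv2.Rodrigues(V[:3,:3])[0],V[:3,3],K,d)[0][:,0]
def ray(p,px,z):
    K,d,V=cam(p); u=cv2.undistortPoints(np.array(px,float).reshape(1,1,2),K,d)[0,0]
    R=V[:3,:3];o=-R.T@V[:3,3];v=R.T@np.array([*u,1]); return o+v*(z-o[2])/v[2]
def w(pose,L):
    x,y,a=pose;L=np.atleast_2d(L);c,s=np.cos(a),np.sin(a)
    return np.c_[x+c*L[:,0]-s*L[:,1],y+s*L[:,0]+c*L[:,1],L[:,2]]
box=lambda x0,x1,yy,z:np.array([[x1,yy,z],[x1,-yy,z],[x0,-yy,z],[x0,yy,z]])
BOARD=box(-.042,.112,.033,.006); TOP=box(-.032,.032,.022,.056); TRAY=box(-.1,.1,.065,.024)
def fit(p,L,px,x0): return least_squares(lambda q:(proj(p,w(q,L))-px).ravel(),x0,x_scale=[.01,.01,.1],loss='soft_l1')
E
cat > fit.py <<'E'
from workcell import *
from h import *
Z=lambda l:np.array(l)/(800/330)+105-0.29
t=capture("top");s=capture("scene")
ann={'L':([(82,54),(140,58),(121,186)],[(70,111),(115,115),(107,174),(63,167)],(75,228)),
'M':([(428,84),(487,82),(495,214),(436,216)],[(445,143),(486,143),(487,203),(447,205)],(469,262)),
'R':([(646,87),(705,94),(697,224),(638,219)],[(662,147),(701,153),(694,213),(655,208)],(669,267))}
poses={}
def draw(im,q,L,col): cv2.polylines(im,[np.round(q*8).astype(int)],True,col,1,cv2.LINE_AA,3)
it=cv2.resize(t["pixels"][:,:,::-1],None,fx=1,fy=1).copy();is_=s["pixels"][:,:,::-1].copy()
def ov(P):
    draw(it,proj(t,P),0,(255,0,0));draw(is_,proj(s,P),0,(255,0,0))
for k,(b,h,r) in ann.items():
    g=ray(t,Z(h).mean(0),.056)
    L=np.r_[BOARD[:len(b)],TOP];f=fit(t,L,Z(b+h),[g[0],g[1],0]);q=f.x
    rr=ray(t,Z(r),.049);pv=w(q,[-.018,0,.049])[0];d=rr-pv
    ang=(np.arctan2(-d[1],-d[0])-q[2]+np.pi)%(2*np.pi)-np.pi
    print(k,q.round(4),'rms px',np.sqrt((f.fun**2).mean()).round(2),'roller',rr.round(4),'len',np.hypot(*d[:2]).round(4),'ang',ang.round(3))
    poses[k]=list(q);ov(w(q,BOARD));ov(w(q,TOP));ov(rr[None]+.017*np.array([[np.cos(i),np.sin(i),0] for i in np.arange(0,6.2,.3)]))
px=Z([(233,97),(347,98),(340,274),(223,271)]);g=ray(t,px.mean(0),.024)
f=fit(t,TRAY,px,[g[0],g[1],0]);print('tray',f.x.round(4),np.sqrt((f.fun**2).mean()));poses['tray']=list(f.x);ov(w(f.x,TRAY))
json.dump(poses,open('poses.json','w'))
cv2.imwrite('pics/ovt.png',cv2.resize(it[105:270,105:435],(800,400),interpolation=cv2.INTER_CUBIC))
cv2.imwrite('pics/ovs.png',cv2.resize(is_[95:395,130:430],(600,600),interpolation=cv2.INTER_CUBIC))
print(read_tcp_rot(),read_contact_force(),read_finger_gap())
E
python3 fit.py
```

```text
L [ 0.5896  0.3238 -0.0481] rms px 0.98 roller [0.493  0.3318 0.049 ] len 0.0789 ang -0.043
M [ 0.564  -0.0916  0.0609] rms px 0.71 roller [ 0.4665 -0.0959  0.049 ] len 0.0796 ang -0.02
R [ 0.5617 -0.3225 -0.1037] rms px 0.93 roller [ 0.4659 -0.3103  0.049 ] len 0.0786 ang -0.028
tray [ 0.5522  0.1063 -0.0037] 0.33330504325106153
[6.37659702e-01 3.07611993e+00 3.08521987e-04] [-0.78448114 -0.01933465  0.49118304] 0.09383607634474407
```

View pics/ovt.png

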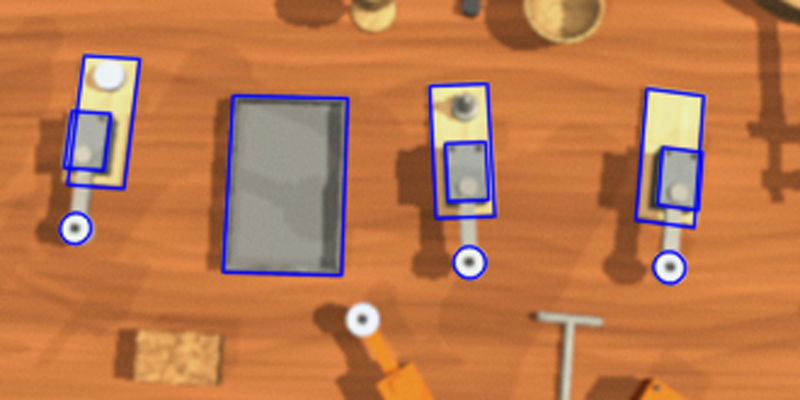

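View pics/ovs.png

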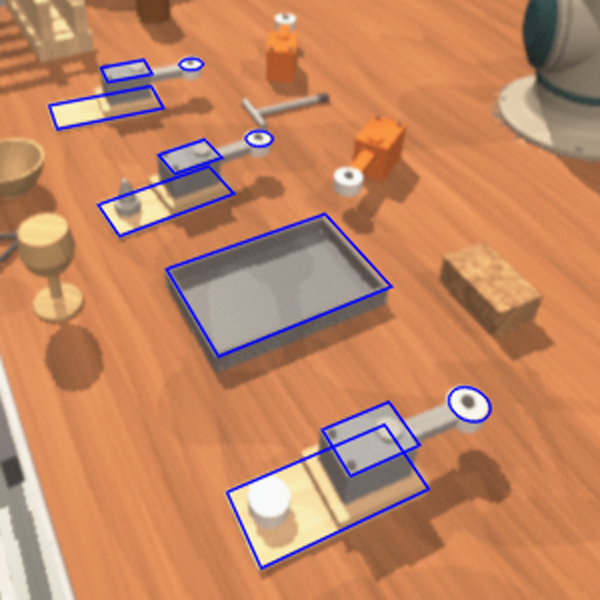

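The overlays fit in both views. The boards and housings agree to about 1 px, and the rollers are circled at the right places. Next I rock each roller, CCW first and then CW.

```bash
cat > rock.py <<'E'
import sys
from workcell import *
from h import *
P=json.load(open('poses.json'))
def rot(a): return cv2.Rodrigues(np.array([[-np.cos(a),-np.sin(a),0],[-np.sin(a),np.cos(a),0],[0,0,-1.]]))[0].ravel()
ROL={'L':(.493,.3318),'M':(.4665,-.0959),'R':(.4659,-.3103)}
ANG={'L':-.07,'M':.05,'R':-.115}
def rock(k):
    a=ANG[k];c=np.array(ROL[k]);n=np.array([-np.sin(a),np.cos(a)])
    at=lambda s,z=.043:[*(c+s*n),z]
    move_ptp(at(0,.13),rot(a)); movel(at(0),.15)
    out=[]
    for sg in (-1,1):
        movel(at(sg*.022),.15); wait(.1)
        hit=movel(at(sg*.056),.03,stop_force=6)
        s=(np.array(read_position())[:2]-c)@n; out.append((bool(hit),round(s*1000,1),np.round(read_contact_force(),1)))
        movel(at(s-sg*.006),.05)
    movel(at(s-.025),.15)
    movel(at(s-.025,.13),.2)
    print(k,out,read_time())
if __name__=="__main__": rock(sys.argv[1])
E
python3 rock.py L
```

```text
L [(True, np.float64(-53.2), array([ 0.5,  2.1, -0.2])), (True, np.float64(51.1), array([ 0.6, -1. ,  0.9]))] 7.325
```

```bash
python3 rock.py M
python3 - <<'E'
from workcell import *
import cv2
t=capture("top")["pixels"][:,:,::-1]
cv2.imwrite('pics/t2.png',cv2.resize(t[105:270,105:435],(800,400),interpolation=cv2.INTER_CUBIC))
E
```

```text
M [(True, np.float64(-41.1), array([2.4, 2.6, 0.8])), (True, np.float64(35.7), array([-1.1, -4. , -0.5]))] 13.5167
```

View pics/t2.png

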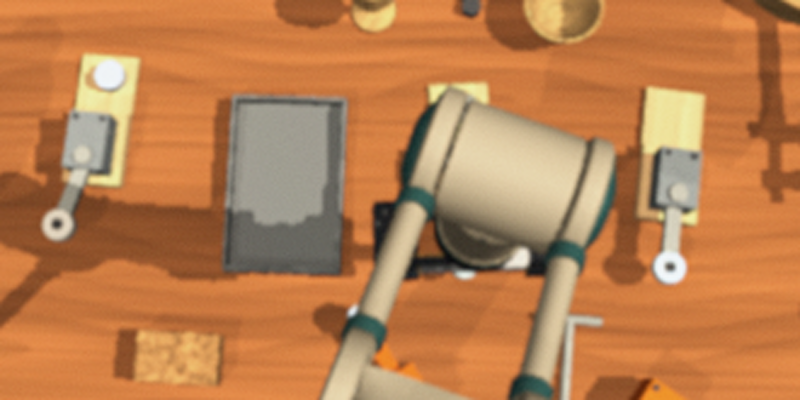

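L is the worn unit. Its arm swung about ±0.27 rad and now lies over clockwise, with the roller at zoom (57,225). M stopped short at about ±0.1 rad, so it is sound, and R has not been touched. Now I lift L.

```bash
cat > pick.py <<'E'
from rock import *
q=P['L'];a=ANG['L'];g=w([q[0],q[1],a],[-.004,0,0])[0]
move_ptp([g[0],g[1],.15],rot(a)); movel([g[0],g[1],.075],.2); movel([g[0],g[1],.050],.08)
wait(.2);f0=np.array(read_contact_force())
grasp(40); print('gap',read_finger_gap(),np.round(np.array(read_contact_force())-f0,1))
movel([g[0],g[1],.075],.05); wait(.2); print(np.round(np.array(read_contact_force())-f0,1),np.round(read_ft_torque(),2),read_position())
movel([g[0],g[1],.13],.1)
s=capture("scene")["pixels"][:,:,::-1]
cv2.imwrite('pics/lift.png',cv2.resize(s[95:395,130:430],(600,600),interpolation=cv2.INTER_CUBIC));print(read_finger_gap(),read_time())
E
python3 pick.py
```

```text
gap 0.044015734923133744 [-0.5  3.3 -0.1]
[ 0.7 -0.1 -7.5] [-0.    0.01 -0.03] [0.58527805 0.32371928 0.07456122]
0.04369230899724337 18.75
```

View pics/lift.png

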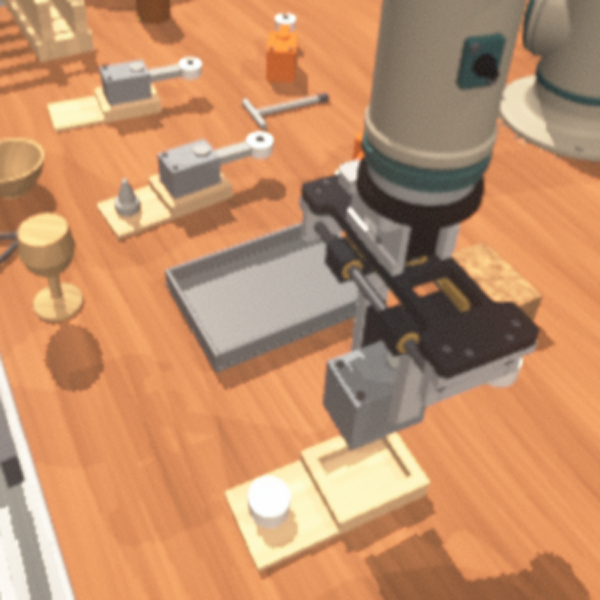

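The unit is lifted and level, with its holder empty below and the spare roller still at (268,500). Next I place it in the tray.

```bash
cat > place.py <<'E'
from rock import *
x,y,a=P['tray'];t=w([x,y,a],[.036,-.0065,0])[0];t0=t[:2]
movel([t0[0],t0[1],.13],.1,rotation=rot(a)); wait(.2)
movel([t0[0],t0[1],.058],.08); wait(.2)
print('touch',movel([t0[0],t0[1],.046],.02,stop_force=4),read_position(),read_contact_force())
open_jaws(); wait(.2)
movel([t0[0],t0[1],.10],.15); movel([t0[0],t0[1],.20],.25)
move_ptp([.30,.45,.30],rot(a))
c=capture("top")["pixels"][:,:,::-1]
cv2.imwrite('pics/end.png',cv2.resize(c[105:270,105:435],(800,400),interpolation=cv2.INTER_CUBIC));print(read_time())
c=capture("scene")["pixels"][:,:,::-1]
cv2.imwrite('pics/ends.png',cv2.resize(c[95:395,130:430],(600,600),interpolation=cv2.INTER_CUBIC))
E
python3 place.py
```

```text
touch True [0.58819947 0.09976401 0.04889006] [ 0.92699662 -0.16685396  5.20962965]
26.9833
```

View pics/end.png

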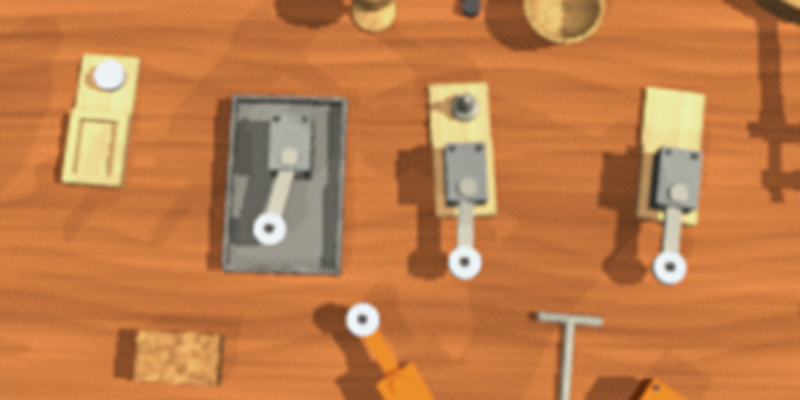

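View pics/ends.png

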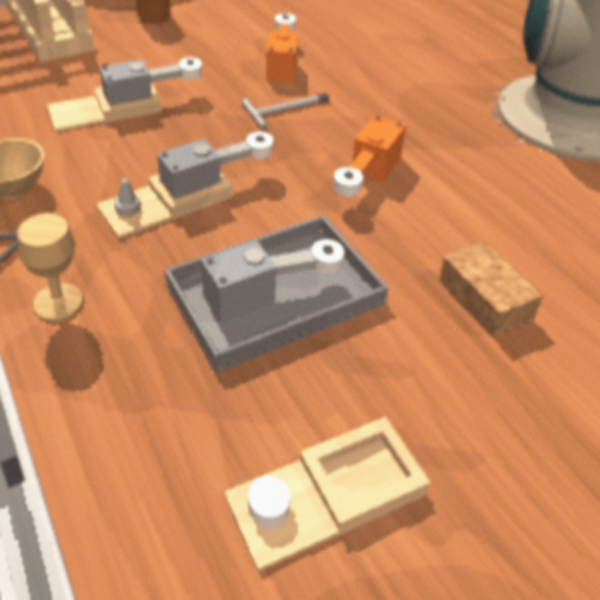

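The unit stands upright and wholly inside the tray, with its roller at (269,229) and its arm still over clockwise. Units M and R are seated, and nothing else has moved.

```bash
python3 -c "
from workcell import *
print(finish_job())"
```

```text
the job is handed in; nothing more can be done
None
```

The job is handed in: the worn unit was the left-hand one (next to the tray, spare roller on its board), swung fully CCW then CW and set upright in the reject tray with its arm still over clockwise; the middle unit rocked sound, and I left the right-hand one unrocked once the worn one was clear.

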